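# Close and latch the back of a contact-printing frame

## Task

The print is loaded in the wooden contact-printing frame: fold the raised half of its back down flat, then turn both steel spring bars fully home, so that each bar's two tips sit under their brass catches. Leave everything else on the table where it is.

Things in the scene. Friction and masses are not known exactly. Their poses are not given: they have to be found in the camera images.
- frame: wooden contact-printing frame, 272 (own x) by 222 mm (own y), face down on a rubber mat (288x238 mm); it does not slide. Origin: under its middle, at table height. Rails 26 mm wide, tops at 27 mm. Inside lies the plywood back, 220x170 mm, upper face at 24 mm, in two halves hinged together along the frame's y axis (x = 0): the -x half, near the robot, is fixed and flat; the +x half is the flap
- flap (a joint): angle of the hinged far half of the back (109 mm from hinge to free edge, 167 wide, 10 thick, 0.2 kg), rad: 0 flat in the frame; 1.57 upright on the hinge line; above that it leans towards the robot. Starts at 1.4 to 1.75. Stiff hinge: it stays where it is left; 2 to 5 N near its free edge moves it. With its bar already home it cannot close: the bar's tips land on the catches
- hinge (a point): middle of the hinge line, at the upper face of the back, 24 mm above the table; the flap turns about the frame's own y axis through this point
- flap_edge (a point): middle of the flap's free edge, on its upper face (the face with the bar; it looks to the robot while the flap stands), 110 mm from the hinge line
- far_bar (a joint): angle of the steel spring bar on the flap, rad: 0 home, parallel to the hinge line, both tips under the far catches and against a stop; grows counterclockwise, looking at the face that carries it; tips clear of the catches above 0.32. Starts at 0.38 to 0.52, range ends at 0.9. It stays where it is left; about 2 N on a stud turns it
- near_bar (a joint): the same for the equal bar on the fixed near half of the back: 0 home under the near catches and against a stop, growing counterclockwise seen from above; starts at 0.38 to 0.52
- far_bar_pivot (a point): rivet in the middle of the far bar, 58 mm from the hinge line; this point is 7 mm above the flap's upper face. The bar is 16 mm wide, 194 long, 3 thick; beyond 58 mm from the rivet it runs 5.5 to 8.5 mm above the back
- near_bar_pivot (a point): rivet in the middle of the near bar (same sizes), 58 mm from the hinge line on the robot's side; this point is 31 mm above the table
- far_bar_left_stud (a point): black thumb stud on the far bar, 66 mm from its pivot: 12 mm across, 12 mm tall; this point is the centre of its top. With the back flat it is 45 mm above the table, 21 mm above the back's upper face. The stud at the bar's left (+y) end; it moves towards the frame's own +x as the bar goes home
- far_left_catch (a point): place under the brass catch on the left side rail, where the middle of the far bar's tip belongs; 31 mm above the table. The catch is 25 mm long (along the rail) plus a 10 mm flared lip, its top at 38 to 41 mm; inward it reaches to 87 mm from the frame's middle line
- far_bar_right_stud (a point): black thumb stud on the far bar, 66 mm from its pivot: 12 mm across, 12 mm tall; this point is the centre of its top. With the back flat it is 45 mm above the table, 21 mm above the back's upper face. The stud at the bar's right (-y) end; it moves towards the frame's own -x as the bar goes home
- far_right_catch (a point): place under the brass catch on the right side rail, where the middle of the far bar's tip belongs; 31 mm above the table. The catch is 25 mm long (along the rail) plus a 10 mm flared lip, its top at 38 to 41 mm; inward it reaches to 87 mm from the frame's middle line
- near_bar_left_stud (a point): black thumb stud on the near bar, 66 mm from its pivot: 12 mm across, 12 mm tall; this point is the centre of its top. With the back flat it is 45 mm above the table, 21 mm above the back's upper face. The stud at the bar's left (+y) end; it moves towards the frame's own +x as the bar goes home
- near_left_catch (a point): place under the brass catch on the left side rail, where the middle of the near bar's tip belongs; 31 mm above the table. The catch is 25 mm long (along the rail) plus a 10 mm flared lip, its top at 38 to 41 mm; inward it reaches to 87 mm from the frame's middle line
- near_bar_right_stud (a point): black thumb stud on the near bar, 66 mm from its pivot: 12 mm across, 12 mm tall; this point is the centre of its top. With the back flat it is 45 mm above the table, 21 mm above the back's upper face. The stud at the bar's right (-y) end; it moves towards the frame's own -x as the bar goes home
- near_right_catch (a point): place under the brass catch on the right side rail, where the middle of the near bar's tip belongs; 31 mm above the table. The catch is 25 mm long (along the rail) plus a 10 mm flared lip, its top at 38 to 41 mm; inward it reaches to 87 mm from the frame's middle line
- scissors: bystander: red-handled scissors, 87x199x9 mm, lying flat; origin under the middle
- masking_tape: bystander: roll of beige masking tape, 100 mm across, 25 mm high, lying flat; origin under the middle
- steel_rule: bystander: steel rule on a cork back, 29x300x9 mm; origin under the middle, length along its own y
- dropper: bystander: brown dropper bottle, 33 mm across, 102 mm tall, standing; origin under the middle
- bowl: bystander: small grey-green bowl, 100 mm across, 43 mm high; origin under the middle
- yellow_driver: bystander: screwdriver with yellow handle, 25x177x25 mm, lying; origin under the middle, length along its own y

How it is judged:
By the outcome, as a careful person would: the job done as asked, in the order asked, and still so for the second after the job is handed in, with the robot touching nothing.
It also fails if it takes over 51 s, if anything falls off the work surface, if the arm or the gripper's body presses on something with over 40 N, if the wrist force passes 120 N, or if a joint passes its speed limit or range.

## Robot

A 6-joint arm with a two-finger parallel gripper is mounted at the origin on a cart in front of the work surface, level with it; the furniture and walls round the work are solid. World frame = base frame: x ahead of the robot, y to its left, z up, the work surface at z = 0. Lengths are in m, angles in rad, forces in N, time in s.
With the tool pointing down it reaches from about 0.3 to 0.825 m from the base axis. Payload 5.4 kg.
Tool frame: the origin (TCP) lies between the finger pads; the fingertips stand 8 mm ahead of it and the grasp point (between the pads) lies 11 mm behind it; z points along the fingers, y is the line along which they close (so a half turn about z gives the same grasp; the last joint's range is limited). The gripper opens to 92 mm and grips with 3 to 60 N. Pads are 20 mm wide; open, the fingers measure 128 mm over their backs; the gripper's body (75 mm by 189 mm) begins 69 mm behind the grasp point.
Start: joints at [-1.483, 0.158, 1.597, -0, 1.386, -0.21], TCP at [0.169, -0.55, 0.223] pointing down, gripper open.
Joint ranges: [-2.91, 2.91], [-0.94, 2.29], [0.18, 2.7], [-1.29, 4.43], [0.17, 2.64], [-3, 3]. Speed limits (rad/s): [2.57, 2.57, 3.14, 3.14, 3.14, 3.14].

## Interface

Orientations are given as a unit quaternion [x, y, z, w].
In Python, from station import * gives the robot as it stands. The module is installed in compiled form; this text tells all that it offers.
- The arm moves only by the tool apply_moves, never from a script. Its argument "series" is one flat list of numbers, 4 for each row, row after row: the shift along the tool's x, y, z as a fraction of full scale, then the turn about the tool's z as a fraction of full scale. A call has 1 to 5 rows; each row is the pose to reach, as a shift and turn from the pose commanded when the call began, along the tool's axes at that moment, turning the shorter way round; what a row does not reach only later rows make up. Full scale, the value 1, is 200 mm for a shift and pi rad for a turn. A row lasts 1/12 s, in which the tool goes at most 41.7 mm and 7.16 degrees, less where a joint would pass 70% of its speed; a pose out of reach is approached as far as the arm can. A call with a number of a shift or a turn outside -1 to 1 is refused whole. A call with a gripper value outside its range is refused whole. "jaw" is the opening, from 0 (shut) to 1 (fully open), set as the call begins (left out, the last holds). The fingers move at their own pace and stop on an object; the grip force is fixed at half the most. Time passes only in rows, so rows that repeat a pose let the fingers close. It gives the time, the measured TCP pose, the force, the opening and the grip force at its end, in the units of the state.
- state(): the state, without advancing time (a new reading comes with each control period).
- camera(name): name is "scene" or "top" or "wrist"; returns (picture, depth): 400x640x3 uint8, red, green, blue; 400x640 float32, m along the optical axis (not along the pixel's ray), 0 where there is no reading.
- camera_params(name): a dict with "fx", "fy", "cx", "cy" (pixels), "R" (3x3) and "t" (3): a world point X has camera coordinates R X + t. Camera axes: x right, y down, z forward; pixel columns grow to the right and rows downward; lengths in m; the calibration is good to about 2 mm. A picture is of the moment at which its call begins: read the wrist's pose just before it. camera_params takes no time and is no camera call; for the wrist camera it gives the pose at the moment of the call.
- finish_job(): hands the job in; it is judged then, once.
The state is a dict: "clock": time; "qpos": joint angles; "joint_vel": joint speeds; "joint_efforts": joint torques, N m; "ee_pos": TCP position; "ee_rot": TCP orientation; "force": force on the tool from outside, world axes, zero at the start; "wrist_torque": the same for the moment, N m; "opening": finger opening in m; "finger_force": force on a finger pad.
Only numpy, scipy, OpenCV 4.12 (cv2) and the standard library are available. Lean on these libraries where they do the work, as an engineer would, in place of code of your own. Each camera call takes 0.05 s, during which the arm holds its last target. There are 200 camera calls.

## Working session

There is one attempt and no reset: what is moved stays moved. The work goes in short steps, Python scripts to look and compute and a tool call to move; the robot and the scene stay as the last step left them, time stands still between calls to the robot, and variables do not carry over. Pictures are saved under pics/ and viewed, at most 10 in all, crops included, and the job is handed in when it is done.

Besides the shell and the picture viewer there is one more tool, called after "Emit:" by a JSON object that holds its "op" and its "data", one argument or row to a line. apply_moves: Moves the arm, as the interface text tells. Shift numbers are shares of 200 mm and turn numbers shares of pi rad, none past 1 either way. Its arguments: {"type":"object","properties":{"series":{"type":"array"},"jaw":{"type":"number"}},"required":["series"]}

```bash
mkdir -p pics
python3 - <<'E'
from station import *
import cv2,numpy as np
s=state();print(s)
for n in("top","scene"):
    p,d=camera(n);cv2.imwrite(f"pics/{n}0.png",p[:,:,::-1]);np.save(f"pics/{n}0.npy",d);print(n,camera_params(n))
E
```

```text
{'clock': 0.0, 'qpos': array([-1.48309091e+00,  1.59026599e-01,  1.59826033e+00, -2.17905614e-05,
        1.38620289e+00, -2.10091819e-01]), 'joint_vel': array([ 0.00041321,  0.00048584, -0.00095261,  0.00076801, -0.00191559,
        0.00167987]), 'joint_efforts': array([ 2.04548975e-03, -3.85582209e+01, -3.22103941e+01,  7.02779554e-02,
        3.81107989e-02, -1.48746722e-04]), 'ee_pos': array([ 0.16863512, -0.54905823,  0.22161746]), 'ee_rot': array([ 9.88934323e-01,  1.48350950e-01,  4.73225565e-05, -9.47465377e-04]), 'force': array([ 0.31672474,  0.58277593, -0.41518277]), 'wrist_torque': array([ 0.00873901, -0.00988633, -0.00032428]), 'finger_force': 0.0, 'opening': 0.09190777891861535}
top {'fx': 504.75902290168784, 'fy': 504.75902290168784, 'cx': 320.81885339217973, 'cy': 198.23660394621322, 'R': array([[ 0.00902435, -0.99993912,  0.0063489 ],
       [-0.99383714, -0.00967042, -0.11042746],
       [ 0.11048213, -0.00531324, -0.99386391]]), 't': array([-0.00620005,  0.57411561,  1.32565724])}
scene {'fx': 460.5879448236459, 'fy': 460.5879448236459, 'cx': 322.5584112472373, 'cy': 197.21928732469644, 'R': array([[-0.57032289, -0.82140161,  0.00558549],
       [-0.42133194,  0.28669228, -0.86039929],
       [ 0.70513204, -0.49305875, -0.5095899 ]]), 't': array([0.31869901, 0.27216127, 0.81814381])}
```

View pics/top0.png

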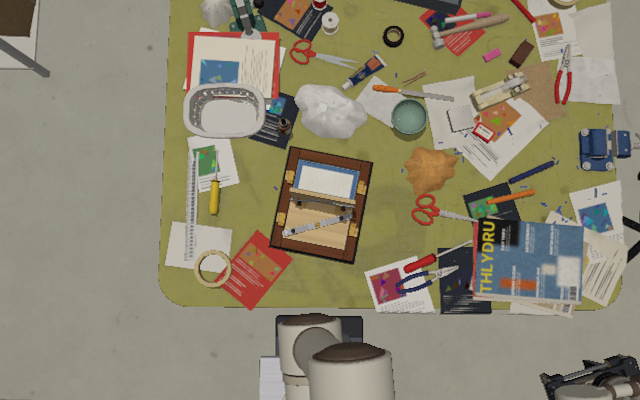

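View pics/scene0.png

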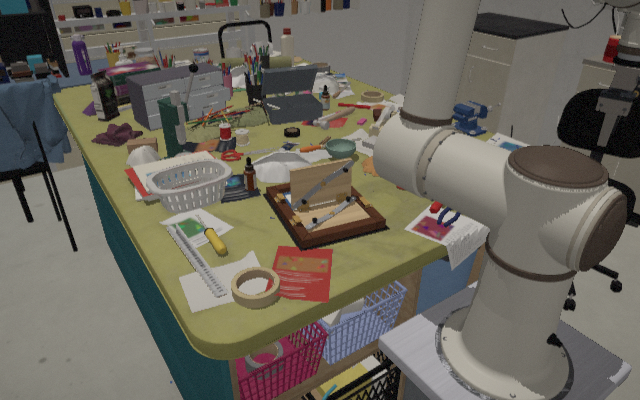

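The top view shows the frame with outer corners at about (291,148), (372,162), (350,263) and (270,248). The flap is upright at about row 195, and the near bar runs from (287,230) to (352,213). I'll enlarge it.

Run:
```python
import cv2,numpy as np
a=cv2.imread("pics/top0.png")[140:270,255:385];cv2.imwrite("pics/topc.png",cv2.resize(a,None,fx=4.5,fy=4.5,interpolation=cv2.INTER_CUBIC))
a=cv2.imread("pics/scene0.png")[140:250,255:395];cv2.imwrite("pics/scenec.png",cv2.resize(a,None,fx=5,fy=5,interpolation=cv2.INTER_CUBIC))
```

```text
(no output)
```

View pics/topc.png

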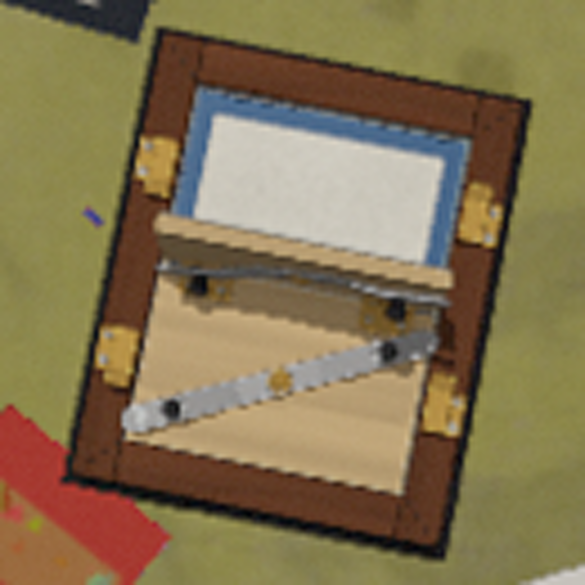

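View pics/scenec.png

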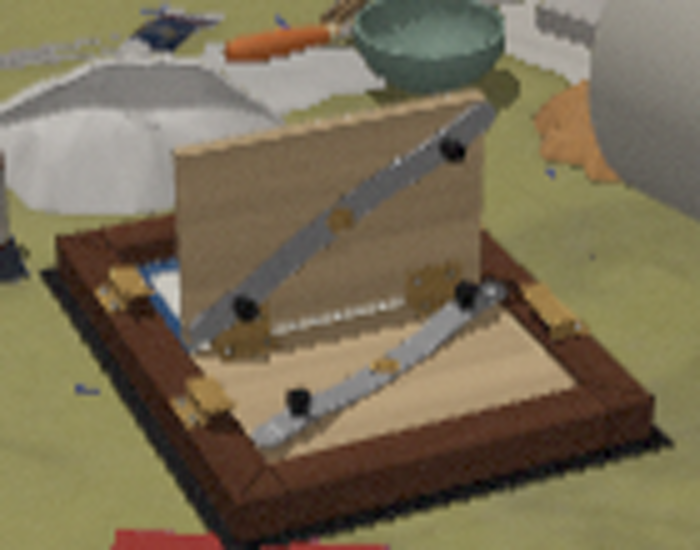

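```bash
cat > h.py <<'E'
import numpy as np
def fr(p,P):
    x,y,w=p[:3];c,s=np.cos(w),np.sin(w)
    return np.array([x+c*P[0]-s*P[1],y+s*P[0]+c*P[1],P[2]])
def flap(p,a,b,h):
    f=p[3];return fr(p,[a*np.cos(f)-h*np.sin(f),b,.024+a*np.sin(f)+h*np.cos(f)])
def far(p,r,h): return flap(p,.058-r*np.sin(p[4]),r*np.cos(p[4]),h)
def near(p,r,h): return fr(p,[-.058-r*np.sin(p[5]),r*np.cos(p[5]),.024+h])
def proj(C,X):
    c=C["R"]@X+C["t"];return np.array([C["fx"]*c[0]/c[2]+C["cx"],C["fy"]*c[1]/c[2]+C["cy"]])
E
cat > fit.py <<'E'
from station import *
from h import *
from scipy.optimize import least_squares
T=camera_params("top");S=camera_params("scene")
t=lambda u,v:np.array([255+u/4.5-.4,140+v/4.5-.4]);s=lambda u,v:np.array([255+u/5-.4,140+v/5-.4])
F=.136;G=.111
L=[(T,t(162,34),lambda p:fr(p,[F,G,.027])),(T,t(526,103),lambda p:fr(p,[F,-G,.027])),(T,t(438,548),lambda p:fr(p,[-F,-G,.027])),(T,t(75,478),lambda p:fr(p,[-F,G,.027])),
(T,t(172,407),lambda p:near(p,.066,.018)),(T,t(389,351),lambda p:near(p,-.066,.018)),(T,t(280,380),lambda p:near(p,0,.007)),
(T,t(198,286),lambda p:far(p,.066,.016)),(T,t(396,311),lambda p:far(p,-.066,.016)),
(S,s(245,306),lambda p:far(p,.066,.016)),(S,s(453,149),lambda p:far(p,-.066,.016)),(S,s(342,218),lambda p:far(p,0,.007)),
(S,s(177,155),lambda p:flap(p,.109,.0835,0)),
(S,s(298,402),lambda p:near(p,.066,.015)),(S,s(466,294),lambda p:near(p,-.066,.015)),(S,s(386,366),lambda p:near(p,0,.007)),
(S,s(653,402),lambda p:fr(p,[-F,-G,.027])),(S,s(57,238),lambda p:fr(p,[F,G,.027]))]
f=lambda p:np.concatenate([proj(C,X(p))-u for C,u,X in L])
r=least_squares(f,[.55,.0,-.2,1.57,.45,.45],loss="soft_l1")
print(r.x.round(4));print(f(r.x).reshape(-1,2).round(1).tolist())
np.save("p.npy",r.x);p=r.x
for n,X in dict(hinge=fr(p,[0,0,.024]),edge=flap(p,.11,0,0),FL=far(p,.066,.021),FR=far(p,-.066,.021),NL=near(p,.066,.021),NR=near(p,-.066,.021)).items():print(n,X.round(4))
E
python3 fit.py
```

```text
[ 5.6100e-01 -1.2000e-03 -1.8830e-01  1.5041e+00  4.9740e-01  4.5060e-01]
[[0.2, -0.4], [-0.8, 0.0], [-0.2, -0.1], [-1.1, -1.0], [-0.3, 0.2], [-0.3, 0.2], [-0.1, 0.3], [-0.2, 0.2], [0.3, -0.5], [0.2, 0.2], [0.0, 0.2], [0.2, 0.7], [0.3, -0.1], [0.4, -0.1], [0.3, 0.2], [0.2, -1.2], [1.0, -1.1], [-0.4, -0.5]]
hinge [ 0.561  -0.0012  0.024 ]
edge [ 0.5682 -0.0026  0.1338]
FL [0.553  0.0593 0.0519]
FR [ 0.5354 -0.0554  0.1147]
NL [0.4869 0.0734 0.045 ]
NR [ 0.5211 -0.0541  0.045 ]
```

```bash
cat > mv.py <<'E'
# usage: mv.py fx fy tipz [...]: shares to bring fingertip centre to frame coordinates (m)
import sys
from station import *
from h import *
from scipy.spatial.transform import Rotation as R
p=np.load("p.npy");s=state();A=R.from_quat(s["ee_rot"]);yaw=np.arctan2(*A.as_matrix()[[1,0],0])
e=s["ee_pos"];c,n=np.cos(p[2]),np.sin(p[2]);d=e[:2]-p[:2]
print("frame now",np.round([c*d[0]+n*d[1],-n*d[0]+c*d[1],e[2]-.008],4),"yaw",yaw.round(4),"F",s["force"].round(1),"q",s["qpos"].round(2),"t",s["clock"],s["opening"])
v=np.array(sys.argv[1:],float).reshape(-1,3)
for P in v:
    X=fr(p,P)+[0,0,.008]
    print(np.append(A.inv().apply(X-e)/.2,(yaw-p[2])/np.pi).round(4).tolist())
E
python3 mv.py -.03 .035 .21 -.03 .035 .118
```

```text
frame now [-0.2828 -0.6117  0.2137] yaw 0.2978 F [0.1 0.  0.2] q [-1.48  0.16  1.6   0.    1.39 -0.21] t 0.1 0.0912485780142937
[2.6282, -2.2683, 0.0233, 0.1547]
[2.628, -2.2675, 0.4833, 0.1547]
```

Emit:
{"op": "apply_moves", "data": {
  "series": [0.65,-0.56,0,0,0.65,-0.56,0,0,0.65,-0.56,0,0,0.65,-0.56,0,0,0.65,-0.56,0,0],
  "jaw": 0
}}

```text
clock: 0.52
ee_pos: [0.2626, -0.3994, 0.2218]
ee_rot: [0.989, 0.15, 0.001, -0.002]
force: [-0.7, -0.1, -0.4]
opening: 0.0607
finger_force: 0.0
```

Emit:
{"op": "apply_moves", "data": {
  "series": [0.65,-0.56,0,0,0.65,-0.56,0,0,0.65,-0.56,0,0,0.65,-0.56,0,0,0.65,-0.56,0,0]
}}

```text
clock: 0.93
ee_pos: [0.3536, -0.2547, 0.2223]
ee_rot: [0.989, 0.151, 0.001, -0.001]
force: [0.4, -0.5, -0.1]
opening: 0.0273
finger_force: 0.0
```

Emit:
{"op": "apply_moves", "data": {
  "series": [0.65,-0.56,0,0,0.65,-0.56,0,0,0.65,-0.56,0,0,0.65,-0.56,0,0,0.65,-0.56,0,0]
}}

```text
clock: 1.35
ee_pos: [0.4449, -0.1098, 0.2224]
ee_rot: [0.989, 0.151, 0.001, -0.001]
force: [0.7, 0.7, -0.0]
opening: 0.0004
finger_force: 0.0
```

Emit:
{"op": "apply_moves", "data": {
  "series": [0.65,-0.56,0,0.155,0.65,-0.56,0,0.155,0.65,-0.56,0,0.155,0.65,-0.56,0,0.155,0.65,-0.56,0,0.155]
}}

```text
clock: 1.77
ee_pos: [0.5355, 0.0321, 0.2223]
ee_rot: [0.995, -0.097, -0.0, 0.0]
force: [1.1, 0.2, -0.4]
opening: 0.0003
finger_force: 0.0
```

```bash
python3 mv.py -.03 .035 .21 -.03 .035 .118
```

```text
frame now [-0.0312  0.028   0.2143] yaw -0.1938 F [ 1.1  0.2 -0.4] q [-0.17  0.06  1.71 -0.    1.38  1.6 ] t 1.7667 0.00026368836574032766
[0.0059, -0.0352, 0.0213, -0.0018]
[0.006, -0.0353, 0.4813, -0.0018]
```

Emit:
{"op": "apply_moves", "data": {
  "series": [0.005,-0.035,0.25,-0.002,0.005,-0.035,0.48,-0.002,0.005,-0.035,0.48,-0.002,0.005,-0.035,0.48,-0.002]
}}

```text
clock: 2.1
ee_pos: [0.5331, 0.0373, 0.1213]
ee_rot: [0.996, -0.091, -0.005, -0.0]
force: [-0.2, 0.7, 0.0]
opening: 0.0003
finger_force: 0.0
```

```bash
python3 mv.py $(python3 -c "
from math import *
for f in [1.45,1.3,1.15,1.0,.85,.7,.55,.4,.3,.2,.1,0]: print(.09*cos(f)-.01,.035,.024+.09*sin(f))")
```

```text
frame now [-0.0346  0.0326  0.1133] yaw -0.183 F [-0.2  0.7  0. ] q [-0.16  0.16  1.8  -0.    1.19  1.6 ] t 2.1 0.00033899244638173055
[0.1771, -0.0108, -0.0018, 0.0017]
[0.2434, -0.0105, 0.0107, 0.0017]
[0.3071, -0.0101, 0.0329, 0.0017]
[0.3667, -0.0099, 0.0644, 0.0017]
[0.421, -0.0096, 0.1044, 0.0017]
[0.4687, -0.0094, 0.1521, 0.0017]
[0.5087, -0.0092, 0.2064, 0.0017]
[0.5401, -0.0091, 0.2661, 0.0017]
[0.5559, -0.0091, 0.3082, 0.0017]
[0.5675, -0.009, 0.3516, 0.0017]
[0.5747, -0.009, 0.396, 0.0017]
[0.5774, -0.0091, 0.4409, 0.0017]
```

Emit:
{"op": "apply_moves", "data": {
  "series": [0.08,-0.01,-0.02,0,0.13,-0.01,-0.02,0,0.18,-0.01,-0.01,0,0.21,-0.01,0,0,0.24,-0.01,0.01,0]
}}

```text
clock: 2.52
ee_pos: [0.5856, 0.0298, 0.1261]
ee_rot: [0.996, -0.092, 0.001, 0.0]
force: [-1.2, -0.6, 2.4]
opening: 0.0004
finger_force: 1.0
```

```bash
python3 mv.py $(python3 -c "
from math import *
for f in [1.3,1.15,1.0,.85,.7,.55,.4,.3,.2,.1,0]: print(.09*cos(f)-.01,.035,.024+.09*sin(f))")
```

```text
frame now [0.0184 0.0351 0.1181] yaw -0.1836 F [-1.2 -0.6  2.4] q [-0.15  0.28  1.66 -0.    1.21  1.6 ] t 2.5167 0.00036021474677159576
[-0.0216, 0.0005, 0.0368, 0.0015]
[0.0418, 0.0008, 0.0598, 0.0015]
[0.101, 0.0011, 0.092, 0.0015]
[0.1548, 0.0013, 0.1327, 0.0015]
[0.2019, 0.0015, 0.181, 0.0015]
[0.2412, 0.0017, 0.2357, 0.0015]
[0.2719, 0.0018, 0.2958, 0.0015]
[0.2873, 0.0019, 0.3381, 0.0015]
[0.2983, 0.0019, 0.3817, 0.0015]
[0.3049, 0.0019, 0.4262, 0.0015]
[0.3071, 0.0019, 0.4711, 0.0015]
```

Emit:
{"op": "apply_moves", "data": {
  "series": [0.01,0,0.04,0,0.04,0,0.06,0,0.07,0,0.075,0,0.1,0,0.092,0,0.13,0,0.11,0]
}}

```text
clock: 2.93
ee_pos: [0.6095, 0.0262, 0.1017]
ee_rot: [0.996, -0.091, -0.001, 0.0]
force: [-1.9, -0.8, -0.0]
opening: 0.0006
finger_force: 1.0
```

```bash
python3 mv.py $(python3 -c "
from math import *
for f in [.85,.7,.55,.4,.3,.2,.1,0]: print(.09*cos(f)-.01,.035,.024+.09*sin(f))")
```

```text
frame now [0.0426 0.0361 0.0937] yaw -0.1827 F [-1.9 -0.8 -0. ] q [-0.15  0.36  1.6  -0.    1.18  1.6 ] t 2.9333 0.0006483292362629127
[0.0341, 0.0055, 0.0102, 0.0018]
[0.0813, 0.0057, 0.0583, 0.0018]
[0.1209, 0.0059, 0.1129, 0.0018]
[0.1519, 0.0061, 0.1729, 0.0018]
[0.1674, 0.0061, 0.2151, 0.0018]
[0.1786, 0.0062, 0.2586, 0.0018]
[0.1854, 0.0062, 0.3031, 0.0018]
[0.1877, 0.0062, 0.348, 0.0018]
```

Emit:
{"op": "apply_moves", "data": {
  "series": [0.03,0.005,0.02,0,0.06,0.005,0.035,0,0.08,0.005,0.06,0,0.1,0.005,0.085,0,0.12,0.005,0.113,0]
}}

```text
clock: 3.35
ee_pos: [0.6337, 0.0209, 0.0796]
ee_rot: [0.996, -0.091, 0.0, 0.0]
force: [-2.5, 0.9, -0.1]
opening: 0.0001
finger_force: 0.7
```

```bash
python3 mv.py $(python3 -c "
from math import *
for f in [.4,.3,.2,.1,0]: print(.09*cos(f)-.01,.035,.024+.09*sin(f))")
```

```text
frame now [0.0673 0.0354 0.0716] yaw -0.1829 F [-2.5  0.9 -0.1] q [-0.16  0.45  1.54 -0.    1.16  1.6 ] t 3.35 8.398102615918312e-05
[0.0278, 0.0021, 0.0628, 0.0017]
[0.0433, 0.0022, 0.105, 0.0017]
[0.0544, 0.0023, 0.1486, 0.0017]
[0.0611, 0.0023, 0.1931, 0.0017]
[0.0633, 0.0023, 0.238, 0.0017]
```

Emit:
{"op": "apply_moves", "data": {
  "series": [0.01,0,0.03,0,0.028,0,0.063,0,0.038,0,0.09,0,0.045,0,0.12,0,0.05,0,0.15,0]
}}

```text
clock: 3.77
ee_pos: [0.6439, 0.019, 0.0498]
ee_rot: [0.996, -0.091, 0.001, 0.0]
force: [0.7, -0.7, 1.4]
opening: 0.0005
finger_force: 0.7
```

```bash
python3 mv.py .08 .035 .024
```

```text
frame now [0.0777 0.0354 0.0418] yaw -0.1829 F [ 0.7 -0.7  1.4] q [-0.16  0.51  1.52  0.    1.11  1.6 ] t 3.7667 0.00048686409878286236
[0.0116, 0.0021, 0.0892, 0.0017]
```

Emit:
{"op": "apply_moves", "data": {
  "series": [0.005,0,0.04,0,0.008,0,0.075,0,0.008,0,0.09,0,0.008,0,0.1,0,0.008,0,0.1,0]
}}

```text
clock: 4.18
ee_pos: [0.6447, 0.0189, 0.0322]
ee_rot: [0.996, -0.091, -0.0, 0.0]
force: [-8.3, 0.0, 16.4]
opening: 0.0003
finger_force: 8.4
```

```bash
python3 mv.py .08 .035 .024
```

```text
frame now [0.0785 0.0354 0.0242] yaw -0.1825 F [-8.3  0.  16.4] q [-0.16  0.53  1.52 -0.    1.09  1.6 ] t 4.1833 0.00033594541354558627
[0.0077, 0.0021, 0.001, 0.0019]
```

Emit:
{"op": "apply_moves", "data": {
  "series": [0,0,-0.15,0,0,0,-0.25,0,-0.15,0,-0.25,0,-0.35,-0.08,-0.25,0,-0.35,-0.08,-0.25,0]
}}

```text
clock: 4.6
ee_pos: [0.5694, 0.0509, 0.0757]
ee_rot: [0.996, -0.09, -0.007, -0.001]
force: [-0.1, 0.7, -1.4]
opening: 0.0005
finger_force: 0.0
```

```bash
cat > look.py <<'E'
import sys,cv2
from station import *
n=sys.argv[1];p,d=camera("top")
cv2.imwrite(f"pics/{n}.png",cv2.resize(p[140:270,255:385,::-1],None,fx=4.5,fy=4.5,interpolation=cv2.INTER_CUBIC))
E
python3 look.py a1; python3 mv.py .003 .052 .075 .003 .052 .038
```

```text
frame now [0.0022 0.0521 0.069 ] yaw -0.181 F [ 0.4 -0.3 -0.3] q [-0.12  0.32  1.71  0.    1.12  1.63] t 4.65 0.00046599782844986617
[0.0039, 0.0007, -0.0301, 0.0023]
[0.0055, 0.0007, 0.1549, 0.0023]
```

View pics/a1.png

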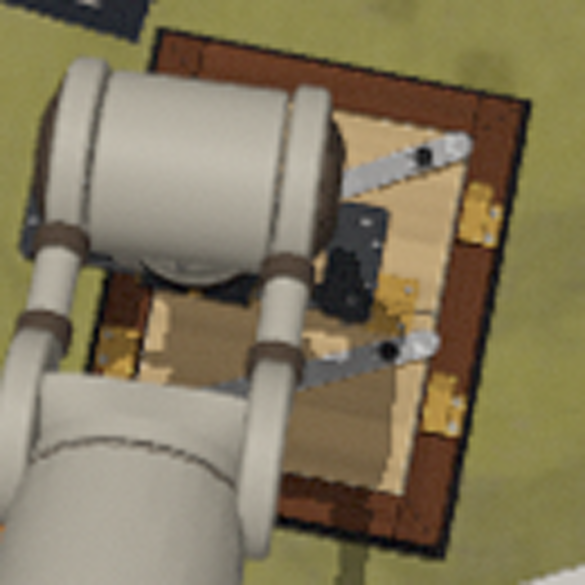

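The flap is down flat. The far-right stud is at (423,157) and the near-right stud at (389,350). I'll lower the fingers behind the far-left stud.

Emit:
{"op": "apply_moves", "data": {
  "series": [0.004,0,0.08,0,0.004,0,0.155,0,0.004,0,0.155,0,0.004,0,0.155,0]
}}

```text
clock: 4.98
ee_pos: [0.5792, 0.0471, 0.0482]
ee_rot: [0.996, -0.091, -0.001, 0.0]
force: [0.1, -0.3, -0.8]
opening: 0.0006
finger_force: 0.0
```

```bash
python3 mv.py .042 .052 .038
```

```text
frame now [0.0089 0.0509 0.0402] yaw -0.183 F [ 0.1 -0.3 -0.8] q [-0.13  0.37  1.71 -0.    1.06  1.63] t 4.9833 0.0006321529388990366
[0.1657, -0.0048, 0.0106, 0.0017]
```

Emit:
{"op": "apply_moves", "data": {
  "series": [0.03,0.005,0.01,0,0.06,0.005,0.01,0,0.09,0.005,0.01,0,0.12,0.005,0.01,0,0.14,0.005,0.01,0]
}}

```text
clock: 5.4
ee_pos: [0.6084, 0.0404, 0.0477]
ee_rot: [0.996, -0.091, 0.001, 0.0]
force: [-1.5, -0.2, 1.4]
opening: 0.0003
finger_force: 0.8
```

```bash
python3 mv.py .042 .052 .038
```

```text
frame now [0.0388 0.0498 0.0397] yaw -0.183 F [-1.5 -0.2  1.4] q [-0.13  0.43  1.63 -0.    1.08  1.62] t 5.4 0.00029487551779146866
[0.0158, -0.0109, 0.0087, 0.0017]
```

Emit:
{"op": "apply_moves", "data": {
  "series": [0.01,0,0,0,0.02,0,0,0,0.028,0,0,0,0.033,0,0,0,0.033,0,0,0]
}}

```text
clock: 5.82
ee_pos: [0.6137, 0.0399, 0.0474]
ee_rot: [0.996, -0.091, 0.0, 0.0]
force: [-1.2, -0.0, 2.4]
opening: 0.0002
finger_force: 1.1
```

```bash
python3 mv.py .042 .052 .038
```

```text
frame now [0.0442 0.0502 0.0394] yaw -0.1829 F [-1.2 -0.   2.4] q [-0.13  0.45  1.61 -0.    1.08  1.62] t 5.8167 0.00023417132861297917
[-0.0108, -0.0089, 0.0067, 0.0017]
```

Emit:
{"op": "apply_moves", "data": {
  "series": [0.01,0,0,0,0.02,0,0,0,0.025,0,0,0,0.025,0,0,0]
}}

```text
clock: 6.15
ee_pos: [0.6174, 0.0387, 0.0469]
ee_rot: [0.996, -0.091, -0.001, 0.0]
force: [-5.6, -1.5, 6.6]
opening: 0.0007
finger_force: 3.2
```

```bash
python3 mv.py .042 .052 .038
```

```text
frame now [0.048  0.0498 0.0389] yaw -0.1826 F [-5.6 -1.5  6.6] q [-0.13  0.46  1.6  -0.    1.09  1.62] t 6.15 0.0006513128343359497
[-0.0299, -0.0112, 0.0047, 0.0018]
```

Run:
```python
import cv2,numpy as np
from station import *
p,_=camera("scene");a=cv2.resize(p[120:260,240:400,::-1],(560,490),interpolation=cv2.INTER_CUBIC)
w,_=camera("wrist");b=cv2.resize(w[:,:,::-1],(784,490))
cv2.imwrite("pics/b.png",cv2.resize(np.hstack([a,b[:,200:600]]),(800,408)))
```

```text
(no output)
```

View pics/b.png

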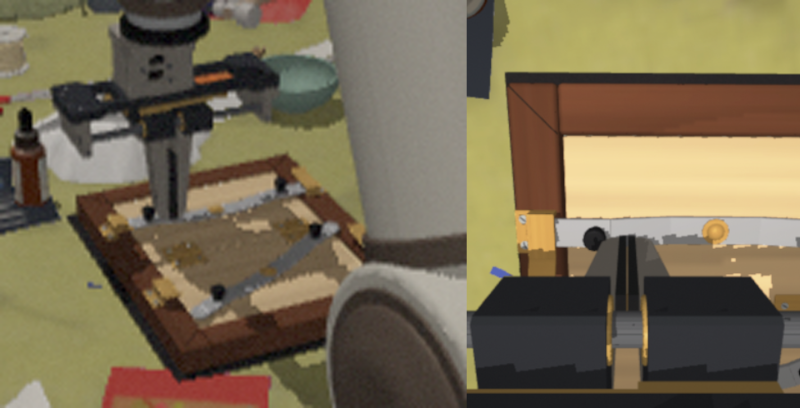

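The far bar is almost home: its left tip is under the catch, and the wrist view shows the stud at (595,237). The finger is touching only the stud's inner side, so I'll re-centre it behind the stud and push again.

Emit:
{"op": "apply_moves", "data": {
  "series": [-0.07,0,0,0,-0.1,0,0,0,-0.1,-0.06,0,0,-0.1,-0.07,0,0,-0.1,-0.07,0,0]
}}

```text
clock: 6.67
ee_pos: [0.6018, 0.0575, 0.0471]
ee_rot: [0.996, -0.091, 0.0, -0.0]
force: [0.4, 0.3, -0.5]
opening: 0.0003
finger_force: 0.0
```

Emit:
{"op": "apply_moves", "data": {
  "series": [0.03,0,0,0,0.045,0,0,0,0.06,0,0,0,0.07,0,0,0,0.07,0,0,0]
}}

```text
clock: 7.08
ee_pos: [0.6139, 0.054, 0.0467]
ee_rot: [0.996, -0.091, -0.002, -0.0]
force: [-5.3, 1.8, 4.2]
opening: 0.0004
finger_force: 2.7
```

```bash
python3 mv.py .042 .064 .038
```

```text
frame now [0.0417 0.0642 0.0387] yaw -0.1831 F [-5.3  1.8  4.2] q [-0.11  0.45  1.6   0.    1.09  1.65] t 7.0833 0.0003624363405623794
[0.0017, 0.0009, 0.0037, 0.0017]
```

Emit:
{"op": "apply_moves", "data": {
  "series": [0.01,0,0,0,0.015,0,0,0,0.02,0,0,0,0.02,0,0,0,0.02,0,0,0]
}}

```text
clock: 7.5
ee_pos: [0.6147, 0.054, 0.0463]
ee_rot: [0.996, -0.091, -0.005, -0.0]
force: [-14.1, 2.3, 10.9]
opening: 0.0004
finger_force: 7.2
```

```bash
python3 mv.py .042 .064 .038
```

```text
frame now [0.0425 0.0643 0.0383] yaw -0.1825 F [-14.1   2.3  10.9] q [-0.11  0.46  1.59  0.    1.1   1.65] t 7.5 0.00037390705968975713
[-0.0024, 0.0014, 0.0015, 0.0019]
```

Emit:
{"op": "apply_moves", "data": {
  "series": [-0.05,0,0,0,-0.05,0,-0.18,0,-0.25,0,-0.2,0,-0.45,0,-0.2,0,-0.65,0,-0.2,0]
}}

```text
clock: 7.92
ee_pos: [0.491, 0.0766, 0.0879]
ee_rot: [0.996, -0.092, 0.001, 0.0]
force: [-0.1, -0.0, 0.4]
opening: 0.0004
finger_force: 0.0
```

```bash
python3 mv.py -.112 .061 .075 -.112 .061 .038
```

```text
frame now [-0.0833  0.0633  0.0799] yaw -0.1836 F [-0.1 -0.   0.4] q [-0.09  0.11  1.94 -0.    1.09  1.67] t 7.9167 0.0004070044380867526
[-0.1439, 0.011, 0.0243, 0.0015]
[-0.1444, 0.011, 0.2093, 0.0015]
```

Emit:
{"op": "apply_moves", "data": {
  "series": [-0.13,0.01,0,0,-0.13,0.01,0,0,-0.13,0.01,0.1,0,-0.13,0.01,0.2,0,-0.13,0.01,0.2,0]
}}

```text
clock: 8.33
ee_pos: [0.4634, 0.0794, 0.0443]
ee_rot: [0.996, -0.092, -0.002, 0.0]
force: [-0.6, 0.6, -0.3]
opening: 0.0004
finger_force: 0.0
```

```bash
python3 mv.py -.074 .062 .038
```

```text
frame now [-0.111   0.061   0.0363] yaw -0.1833 F [-0.6  0.6 -0.3] q [-0.09  0.12  2.03 -0.    1.    1.67] t 8.3333 0.0003879989537980728
[0.1848, -0.0042, -0.0093, 0.0016]
```

Emit:
{"op": "apply_moves", "data": {
  "series": [0.03,-0.005,-0.008,0,0.06,-0.005,-0.008,0,0.09,-0.005,-0.008,0,0.12,-0.005,-0.008,0,0.15,-0.005,-0.008,0]
}}

```text
clock: 8.75
ee_pos: [0.4962, 0.075, 0.0494]
ee_rot: [0.996, -0.091, 0.001, -0.0]
force: [-1.1, 1.4, 0.7]
opening: 0.0002
finger_force: 1.0
```

Emit:
{"op": "apply_moves", "data": {
  "series": [0.01,0,0,0,0.02,0,0,0,0.03,0,0,0,0.04,0,0,0,0.04,0,0,0]
}}

```text
clock: 9.17
ee_pos: [0.5003, 0.074, 0.0483]
ee_rot: [0.996, -0.091, -0.003, -0.0]
force: [-10.7, 2.8, 7.9]
opening: 0.0006
finger_force: 4.8
```

```bash
python3 mv.py -.074 .062 .038
```

```text
frame now [-0.0737  0.0626  0.0403] yaw -0.1825 F [-10.7   2.8   7.9] q [-0.09  0.2   1.92  0.    1.02  1.66] t 9.1667 0.0006385873665050499
[-0.0015, 0.0028, 0.0116, 0.0019]
```

Force has built up at the expected home position. One more firm nudge, then retreat and look.

Emit:
{"op": "apply_moves", "data": {
  "series": [0.01,0,0,0,0.015,0,0,0,0.015,0,0,0]
}}

```text
clock: 9.42
ee_pos: [0.5009, 0.0739, 0.048]
ee_rot: [0.996, -0.091, -0.006, -0.0]
force: [-16.3, 3.8, 14.7]
opening: 0.0007
finger_force: 8.5
```

Emit:
{"op": "apply_moves", "data": {
  "series": [-0.06,0,0,0,-0.06,0,-0.1,0,-0.06,0,-0.3,0,-0.06,0,-0.5,0,-0.06,0,-0.7,0]
}}

```text
clock: 9.83
ee_pos: [0.4937, 0.0749, 0.1903]
ee_rot: [0.996, -0.091, 0.0, 0.0]
force: [0.8, 0.5, 0.7]
opening: 0.0004
finger_force: 0.0
```

Emit:
{"op": "apply_moves", "data": {
  "series": [-0.4,0.8,0,0,-0.4,0.8,0,0,-0.4,0.8,0,0,-0.4,0.8,0,0,-0.4,0.8,0,0]
}}

```text
clock: 10.25
ee_pos: [0.384, -0.071, 0.1889]
ee_rot: [0.996, -0.093, 0.0, 0.002]
force: [-0.4, 0.3, 0.6]
opening: 0.0006
finger_force: 0.0
```

Emit:
{"op": "apply_moves", "data": {
  "series": [-0.4,0.8,0,0,-0.4,0.8,0,0,-0.4,0.8,0,0,-0.4,0.8,0,0,-0.4,0.8,0,0]
}}

```text
clock: 10.67
ee_pos: [0.2754, -0.2146, 0.1894]
ee_rot: [0.996, -0.094, 0.0, 0.002]
force: [0.1, 0.4, -0.2]
opening: 0.0004
finger_force: 0.0
```

```bash
python3 look.py fin; python3 mv.py 0 0 .3
```

```text
frame now [-0.2402 -0.2629  0.1814] yaw -0.1894 F [-0.9  0.5 -0.6] q [-1.01 -0.47  2.22 -0.    1.39  0.75] t 10.7167 0.0003716159747520865
[1.2002, -1.3132, -0.5982, -0.0003]
```

View pics/fin.png

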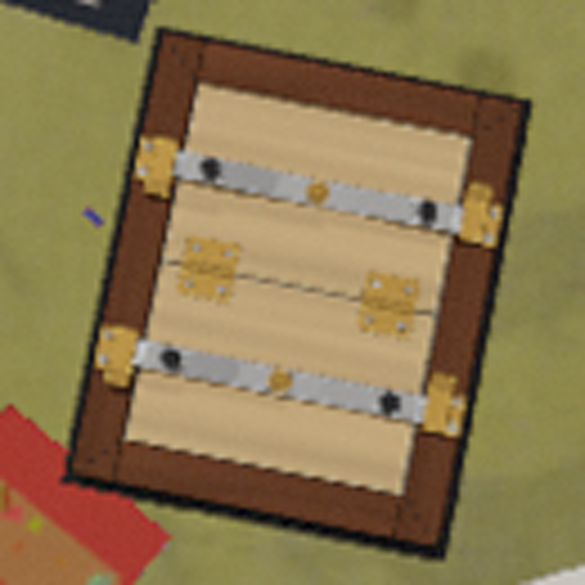

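The back is flat. Both bars lie parallel to the hinge, with their tips under all four catches (far studs at (210,169) and (428,212), near studs at (170,358) and (390,403)).

```bash
python3 -c "
from station import *
print(finish_job())"
```

```text
the job is handed in; nothing more can be done
None
```

The flap is folded down flat, both spring bars are pushed against their stops with all four tips under the catches, nothing else on the table was handled, and the job is handed in at about 10.7 s of the 51 s allowed.

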